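Bring the lathe tailstock up to the work

TASK

On the watchmaker's lathe, support the brass arbor with the tailstock, working only with your fingertips and gripping nothing: push the red-balled lock lever right over to its released side so the cam drops to its low point, then push the tailstock forward, without ramming it, until its centre is fully home in the end of the arbor, and push the lever right back to lock it there. Do not drag the tailstock while it is locked, and leave everything else on the bench where it is.

Things in the scene. Friction and masses are not known exactly. Their poses are not given: they have to be found in the camera images.
- lathe: fixed bench lathe on a 260 x 460 x 18 mm dark board. Origin: on the table under the board's middle; z up; bed along y (48 mm wide, y -165 to 165 mm, top at z 105), headstock at +y, tailstock at -y; +x: lock lever, motor; -x: hand rest. Headstock y 51 to 173; motor and guard x 31 to 127, y 52 to 158, up to z 177; hand rest x -73 to 13, y 4 to 44, up to z 158. Place and yaw vary; it does not move
- tailstock (a joint): travel of the tailstock along the bed towards the headstock (lathe +y), 0 to 0.090 m; at 0.090 it is against its stop, the centre seated 2 mm deep in the arbor. Starts part of the way back, locked. Released, it slides with about 4 N and stays where it is left; locked, it holds against more than 25 N
- lock_lever (a joint): lock lever angle, 0 to 1.571 rad, over the top about lathe x. 0: leans 45 degrees towards the headstock (lathe +y), at its stop, cam high, locked (grips firmly below about 0.4, slack above 1.0); 1.571: leans 45 degrees away (-y), at its stop, cam at its low point, released. Starts locked, at 0 to 0.15. A few newtons at the ball swing it; it stays where it is left
- lever_ball (a point): centre of the red ball (15 mm diameter) at the end of the lock lever, 55 mm from the pivot. It swings in a vertical plane along the bed, at lathe x = 46.5 mm, beside the tailstock on the motor side; it travels with the tailstock
- lever_pivot (a point): the lever's pivot line, in the same plane as the ball, 18 mm above the bed top (lathe z = 123 mm); the hub round it has a radius of 10 mm, the lever is a 6.4 mm rod. The pivot is level along the bed with the middle of the tailstock
- tail_end (a point): middle of the rear end face of the tailstock's black knob (22 mm diameter, 14 mm long, on the spindle axis): the place to push; the face looks to lathe -y. It is fixed to the tailstock (does not turn or slide in it), 54 mm behind its middle
- tail_barrel (a point): middle of the tailstock's barrel, on the spindle axis (28 mm diameter, 56 mm long); below it the casting is 26 mm wide and its foot 48 x 50 mm; a small brass screw stands on top, up to 25 mm above this point
- center_tip (a point): tip of the tailstock's pointed centre, 53 mm ahead of the middle of the tailstock
- work_end (a point): middle of the free end of the brass arbor (8 mm diameter) held in the headstock; the centre seats with its tip 2 mm beyond this point
- collet_block: loose wooden block 46 x 110 x 34 mm with ten collets, on the lathe's board on the hand rest side; origin: centre of the underside. Leave it
- loupe: loose black eye loupe, 38 mm across, 30 mm high, on the lathe's board on the lever side; origin: centre of the underside. Leave it
- brush: loose bench brush 130 mm long, lying on the lathe's board on the hand rest side; origin at the middle of its underside. Leave it
- driver_stand: loose black stand with coloured screwdrivers, 72 mm across, 109 mm high; origin: centre of the underside. Leave it
- blower: loose blue dust blower, 66 mm across, 115 mm high; origin: centre of the underside. Leave it
- jar: loose amber jar with a steel cap, 60 mm across, 85 mm high; origin: centre of the underside. Leave it
- movement_dome: loose glass dust dome on a black base, 76 mm across, 68 mm high; origin: centre of the underside. Leave it

How it is judged:
On the way, in this order (a step that is already met when the one before it is completed fails the run):
1. the lock lever is over at its released side, the cam at its low point, while the tailstock is still back (value of joint lock_lever above 1.42 rad and value of joint tailstock below 0.075 m), for 0.2 s.
2. with the lock still released the tailstock is pushed fully home, its centre seated in the arbor (value of joint tailstock above 0.088 m and value of joint lock_lever above 1.1 rad), for 0.2 s.
3. the lever is back at its locked side with the centre still seated (value of joint tailstock above 0.088 m and value of joint lock_lever below 0.25 rad), for 0.2 s.
At the end, for the whole second after the job is handed in: the tailstock is within 2 mm of its stop with its centre seated in the arbor, the lock lever is within 0.25 rad of its locked end, and both are at rest (all of step 3 and velocity of joint tailstock between -0.005 and 0.005 m/s and velocity of joint lock_lever between -0.05 and 0.05 rad/s); the robot touches nothing.
It fails at once if the tailstock is dragged along the bed with its lock on (still sliding, over 6 mm from where it stood, with the lever below 0.4 rad, before it is home) (value of joint lock_lever below 0.4 rad and distance of tail_barrel from where it was at the start of the episode above 0.006 m and value of joint tailstock below 0.085 m and (velocity of joint tailstock above 0.005 m/s or velocity of joint tailstock below -0.005 m/s)).
It fails at once if the tailstock or its lever is rammed (more than 80 N from the robot) (contact force between any of the arm, the fingers and tailstock above 80 N).
It fails at once if the ball, the knob or the barrel is taken between the fingers instead of being pushed (distance between the grasp point and lever_ball below 0.009 m or distance between the grasp point and tail_end below 0.009 m or distance between the grasp point and tail_barrel below 0.02 m).
It fails at once if something else on the bench is moved more than 15 mm (distance of any of collet_block, loupe, brush, driver_stand, blower, jar, movement_dome from where it was at the start of the episode above 0.015 m).
It also fails if it takes over 64 s, if anything falls off the work surface, if the arm or the gripper's body presses on something with over 40 N, if the wrist force passes 120 N, or if a joint passes its speed limit or range.

ROBOT

A 6-joint arm with a two-finger parallel gripper is mounted at the origin on the work surface. World frame = base frame: x ahead of the robot, y to its left, z up, the work surface at z = 0. Lengths are in m, angles in rad, forces in N, time in s.
With the tool pointing down it reaches from about 0.375 to 0.975 m from the base axis. Payload 3.8 kg.
Tool frame: the origin (TCP) lies between the finger pads; the fingertips stand 17 mm ahead of it and the grasp point (between the pads) lies 2 mm behind it; y points along the fingers, z is the direction in which the jaws open and shut, and the axes are right-handed (so a half turn about y gives the same grasp; the last joint's range is limited). The gripper opens to 85 mm and grips with 20 to 120 N. Pads are 22 mm wide; open, the fingers measure 114 mm over their backs; the gripper's body (76 mm by 85 mm) begins 54 mm behind the grasp point. The pads swing forward as they close: fully open they stand 13 mm farther back than shut.
Start: joints at [-1.218, 0.264, 1.604, -0, 1.274, -0.037], TCP at [0.256, -0.624, 0.248] pointing down, gripper open.
Joint ranges: [-2.63, 2.63], [-0.94, 2.18], [0.31, 2.57], [-1.31, 4.45], [0, 2.66], [-2.55, 2.55]. Speed limits (rad/s): [2.57, 2.57, 3.14, 3.14, 3.14, 3.14].

INTERFACE

Orientations are given as a rotation vector (axis times angle).
In Python, from workcell import bot, eyes, nets gives the robot as it stands. The module is installed in compiled form; this text tells all that it offers.
- The arm moves only by the tool jog_arm, never from a script. Its arguments are lists of equal length, an entry for each row: "turn": the turn, a rotation vector about the tool's x, y, z in rad, a list of three; "slide": the shift along the tool's x, y, z in mm, a list of three; "grip": the opening in per cent of the stroke, from 0 (shut) to 100 (fully open). A call has 1 to 5 rows; each row shifts and turns the commanded pose from where the row before left it, along the tool's axes as they then stand; what a row does not reach is not made up. A row lasts 1/10 s, in which the tool goes at most 50 mm and 8.59 degrees, less where a joint would pass 70% of its speed; a pose out of reach is approached as far as the arm can. A call with a gripper value outside its range is refused whole. The fingers move at their own pace and stop on an object; "newtons" is the grip in N (left out, the last holds). Time passes only in rows, so rows that do not move let the fingers close. It gives the time, the measured TCP pose, the force and the opening at its end, in the units of the state.
- bot.read_state(): the state, without advancing time (a new reading comes with each control period).
- eyes.read_camera(name): name is "side" or "top"; returns a dict with "img" (420x560x3 uint8, red, green, blue), "depth" (420x560 float32, m along the optical axis (not along the pixel's ray), 0 where there is no reading), "intrinsics" (3x3 intrinsics, pixels), "position" and "rotation" of the camera in the world. Camera axes: x right, y down, z forward; pixel columns grow to the right and rows downward; lengths in m; the calibration is good to about 2 mm. A picture is of the moment at which its call begins.
- bot.finish_job(): hands the job in, once; it reports no verdict.
Trained networks look in a picture, given as the dict that the camera call returned (one of the last four; its "shot" number tells which), for a name from the list of things; names that differ only in an ending like _2 or _b are one class to them, and where a whole thing is asked for, a point or a joint stands for the part that bears it (a point fixed in the world has none). Each returns a list of dicts, best first, with "conf" (0 to 1); they miss things now and then, are a little off and sometimes report something else, mostly with a low value. They report only what shows in the picture. A call takes as long as a camera call.
- nets.search_frame(thing, picture): "xyz" ([x, y, z] in m, in the coordinates of the camera as it stood for that picture, good to about 4 mm: the middle of the surface that is visible of it).
The state is a dict: "time": time; "q": joint angles; "joint_vel": joint speeds; "joint_torque": joint torques, N m; "tool_pos": TCP position; "tcp_rot": TCP orientation; "wrist_force": force on the tool from outside, world axes, zero at the start; "torque": the same for the moment, N m; "width": opening from 0.0 (shut) to 1.0 (fully open).
Only numpy, scipy, OpenCV 4.12 (cv2) and the standard library are available. Lean on these libraries where they do the work, as an engineer would, in place of code of your own. Each camera call takes 0.05 s, during which the arm holds its last target.

## Working session

There is one attempt and no reset: what is moved stays moved. The work goes in short steps, Python scripts to look and compute and a tool call to move; the robot and the scene stay as the last step left them, time stands still between calls to the robot, and variables do not carry over. Pictures are saved under pics/ and viewed, and the job is handed in when it is done.

Besides the shell and the picture viewer there is one more tool, called after "Emit:" by a JSON object that holds its "fn" and its "kwargs", one argument or row to a line. jog_arm: Moves the arm, as the interface text tells. Its arguments: {"type":"object","properties":{"turn":{"type":"array"},"slide":{"type":"array"},"grip":{"type":"array"},"newtons":{"type":"number"}},"required":["turn","slide","grip"]}

```bash
mkdir -p pics; cat > h.py <<'E'
import numpy as np, cv2
from workcell import bot, eyes, nets
def snap(cam,name):
    p=eyes.read_camera(cam); cv2.imwrite(f'pics/{name}.png',p['img'][:,:,::-1]); return p
def w(p,x): return np.array(p['rotation'])@np.array(x)+np.array(p['position'])
def find(p,t,n=2):
    return [(round(d['conf'],2),np.round(w(p,d['xyz']),4)) for d in nets.search_frame(t,p)[:n]]
E
python3 - <<'E'
from h import *
s=bot.read_state(); print({k:np.round(v,3) for k,v in s.items()})
for c in ['side','top']:
    p=snap(c,c+'0'); print(c,np.round(p['position'],3),np.round(p['rotation'],3).tolist(),np.round(p['intrinsics'],1).tolist())
    for t in ['lathe','lever_ball','lever_pivot','tail_end','tail_barrel','center_tip','work_end','loupe','driver_stand','blower','jar','movement_dome','brush','collet_block']: print(t,find(p,t))
E
```

```text
{'time': np.float64(0.0), 'q': array([-1.218,  0.265,  1.605, -0.   ,  1.274, -0.037]), 'joint_vel': array([ 0.002,  0.   ,  0.001, -0.001,  0.   ,  0.001]), 'joint_torque': array([ 2.0000e-03, -5.1510e+01, -3.6731e+01, -0.0000e+00,  1.3000e-02,
       -0.0000e+00]), 'tool_pos': array([ 0.256, -0.624,  0.247]), 'tcp_rot': array([-0.397,  2.01 , -2.006]), 'wrist_force': array([-0.568, -0.745,  0.383]), 'torque': array([-0.015, -0.001, -0.023]), 'width': np.float64(1.002)}
side [0.509 0.894 0.837] [-0.119, 2.818, -1.345] [[439.0, 0.0, 283.2], [0.0, 439.0, 208.9], [0.0, 0.0, 1.0]]
lathe [(0.9, array([-0.2725,  0.1116,  0.0546]))]
lever_ball []
lever_pivot []
tail_end [(0.83, array([-1.0515, -0.6674, -0.7244]))]
tail_barrel [(0.67, array([-1.0585, -0.6743, -0.7314]))]
center_tip [(0.73, array([-1.0608, -0.6767, -0.7337]))]
work_end [(0.71, array([-0.2693,  0.1148,  0.0578])), (0.17, array([-1.0533, -0.6692, -0.7262]))]
loupe []
driver_stand [(0.63, array([-2.0137, -1.6295, -1.6866]))]
blower [(0.61, array([-2.0382, -1.654 , -1.7111]))]
jar [(0.71, array([-2.0592, -1.675 , -1.7321])), (0.
[... 405 characters left out ...]
  0.9033]))]
lever_pivot [(0.63, array([-0.0685, -0.3297,  0.9141]))]
tail_end [(0.69, array([ 0.0115, -0.2497,  0.9942]))]
tail_barrel [(0.62, array([ 0.0112, -0.25  ,  0.9939]))]
center_tip [(0.81, array([ 0.0092, -0.252 ,  0.9919]))]
work_end [(0.56, array([0.2669, 0.0056, 1.2495]))]
loupe [(0.47, array([ 0.0057, -0.2555,  0.9884]))]
driver_stand [(0.74, array([-1.0789, -1.3401, -0.0962]))]
blower [(0.64, array([-0.8685, -1.1297,  0.1141]))]
jar [(0.64, array([-0.0651, -0.3263,  0.9175])), (0.58, array([-0.6495, -0.9108,  0.3331]))]
movement_dome [(0.61, array([1.1341, 0.8729, 2.1168]))]
brush [(0.95, array([0.7384, 0.4772, 1.7211]))]
collet_block [(0.57, array([0.3012, 0.04  , 1.2839]))]
```

Rotation is given as a rotation vector, so the helper needs fixing.

```bash
cat > h.py <<'E'
import numpy as np, cv2
from scipy.spatial.transform import Rotation as R
from workcell import bot, eyes, nets
def snap(cam,name):
    p=eyes.read_camera(cam); cv2.imwrite(f'pics/{name}.png',p['img'][:,:,::-1]); return p
def rot(p): return R.from_rotvec(p['rotation']).as_matrix()
def w(p,x): return rot(p)@np.array(x)+np.array(p['position'])
def px(p,x):
    c=p['intrinsics']@np.array(x); return np.round(c[:2]/c[2]).astype(int)
def proj(p,X): return px(p,rot(p).T@(np.array(X)-p['position']))
def find(p,t,n=2):
    return [(round(d['conf'],2),np.round(w(p,d['xyz']),4),px(p,d['xyz'])) for d in nets.search_frame(t,p)[:n]]
E
python3 - <<'E'
from h import *
for c in ['side','top']:
    p=snap(c,c+'1'); np.savez(c+'1.npz',**{k:v for k,v in p.items()})
    for t in ['lathe','lever_ball','lever_pivot','tail_end','tail_barrel','center_tip','work_end','loupe','driver_stand','blower','jar','movement_dome','brush','collet_block']: print(t,find(p,t))
E
```

```text
lathe [(0.58, array([0.5527, 0.2249, 0.0202]), array([280, 299]))]
lever_ball []
lever_pivot [(0.38, array([0.4251, 0.039 , 0.0455]), array([334, 241])), (0.33, array([0.4575, 0.2733, 0.0425]), array([321, 313]))]
tail_end [(0.81, array([0.5175, 0.0033, 0.1335]), array([301, 204]))]
tail_barrel [(0.89, array([0.5178, 0.0018, 0.134 ]), array([301, 204])), (0.66, array([ 0.4525, -0.3887,  0.0577]), array([325, 151]))]
center_tip [(0.86, array([0.5158, 0.0024, 0.1346]), array([302, 204]))]
work_end [(0.67, array([0.5536, 0.2283, 0.0251]), array([280, 299])), (0.42, array([ 0.5654, -0.005 ,  0.1415]), array([283, 199]))]
loupe []
driver_stand [(0.89, array([ 0.6859, -0.3717,  0.044 ]), array([256, 154]))]
blower [(0.85, array([ 0.5593, -0.3849,  0.0509]), array([293, 152])), (0.55, array([0.453 , 0.2728, 0.0421]), array([323, 313]))]
jar [(0.57, array([ 0.4554, -0.3927,  0.0555]), array([324, 151]))]
movement_dome [(0.69, array([0.4612, 0.4732, 0.0386]), array([318, 400])), (0.41, array([ 0.454 , -0.3897,  0.0565]), array([324, 151]))]
brush [(0.6, array([0.4555, 0.2721, 0.0412]), array(
[... 645 characters left out ...]
tip [(0.92, array([ 0.5065, -0.0155,  0.1568]), array([313, 227]))]
work_end [(0.57, array([ 0.5105, -0.0173,  0.1576]), array([313, 225])), (0.56, array([0.5316, 0.1122, 0.0144]), array([264, 226]))]
loupe []
driver_stand [(0.95, array([ 0.6726, -0.3767,  0.0494]), array([441, 176]))]
blower [(0.81, array([ 0.5504, -0.398 ,  0.0601]), array([453, 219])), (0.65, array([0.6211, 0.0863, 0.038 ]), array([273, 193]))]
jar [(0.7, array([ 0.4457, -0.3993,  0.0856]), array([459, 257]))]
movement_dome [(0.63, array([0.4506, 0.4502, 0.0374]), array([137, 253]))]
brush [(0.83, array([0.4529, 0.2575, 0.0329]), array([209, 253]))]
collet_block [(0.92, array([0.4202, 0.0219, 0.0356]), array([296, 266]))]
```

View pics/side0.png

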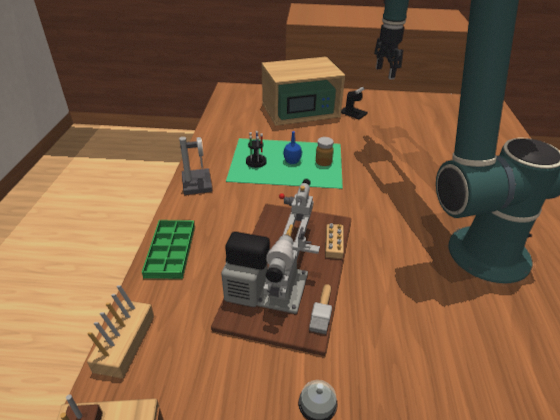

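View pics/top0.png

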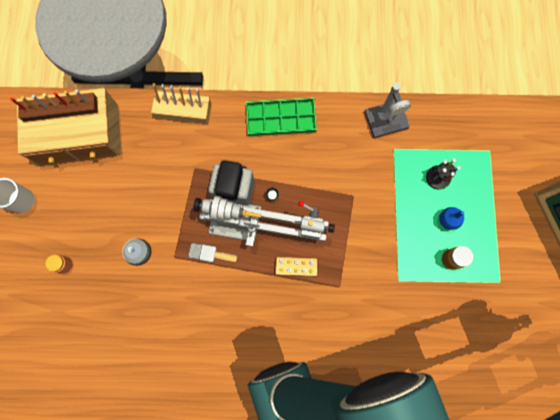

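The lathe lies with its headstock toward world +y, the tailstock around top px (313,227) with the red ball at (301,204), and the props on the mat to the right. Next I'll find the lathe pose precisely from depth.

```bash
cat >> h.py <<'E'
def cloud(p):
    d=np.array(p['depth']);K=np.array(p['intrinsics']);v,u=np.mgrid[:d.shape[0],:d.shape[1]]
    P=np.stack([(u-K[0,2])/K[0,0]*d,(v-K[1,2])/K[1,1]*d,d],-1)
    X=P@rot(p).T+np.array(p['position']); X[d<=0]=np.nan; return X
E
python3 - <<'E'
from h import *
for c,b in (('top',(170,340+20,150,300)),('side',(200,370,170,360))):
    p=dict(np.load(c+'1.npz')); X=cloud(p); im=p['img'].astype(int)
    u0,u1,v0,v1=b
    cv2.imwrite(f'pics/{c}_crop.png',cv2.resize(p['img'][v0:v1,u0:u1,::-1],None,fx=4 if c=='top' else 3,fy=4 if c=='top' else 3,interpolation=cv2.INTER_CUBIC))
    h=X[...,2]; reg=(np.abs(X[...,0]-.53)<.25)&(np.abs(X[...,1]-.1)<.32)
    m=((h>.011)&(h<.026)&reg).astype(np.uint8)
    n,l,st,ce=cv2.connectedComponentsWithStats(m); i=1+st[1:,4].argmax()
    q=X[l==i]; print(c,'board n',len(q),'z',np.median(q[:,2]))
    full=X[(h>.011)&reg]
    r=cv2.minAreaRect(q[:,:2].astype(np.float32)*1000); print(r)
    t=X[(h<.008)&reg]; print('table z',np.median(t[:,2]))
    red=(im[...,0]>150)&(im[...,1]<70)&(im[...,2]<70)&reg
    print('red',np.argwhere(red)[:,::-1].tolist()[:20], np.round(X[red],3).tolist()[:20])
E
```

```text
top board n 8854 z 0.015872120410896584
((532.5640258789062, 108.58961486816406), (459.8669128417969, 259.9692687988281), 80.69654083251953)
table z -0.002197438593298129
red [[300, 200], [301, 200], [299, 201], [300, 201], [301, 201], [302, 201], [303, 201], [299, 202], [300, 202], [301, 202], [302, 202], [303, 202], [299, 203], [300, 203], [301, 203], [302, 203], [303, 203], [299, 204], [300, 204], [301, 204]] [[0.608, 0.012, 0.014], [0.607, 0.009, 0.017], [0.604, 0.015, 0.017], [0.57, 0.016, 0.168], [0.57, 0.014, 0.168], [0.57, 0.011, 0.167], [0.604, 0.003, 0.018], [0.568, 0.019, 0.164], [0.568, 0.016, 0.165], [0.567, 0.014, 0.168], [0.566, 0.012, 0.171], [0.567, 0.009, 0.167], [0.564, 0.019, 0.169], [0.565, 0.016, 0.167], [0.565, 0.014, 0.166], [0.565, 0.011, 0.166], [0.564, 0.009, 0.17], [0.562, 0.019, 0.166], [0.561, 0.017, 0.17], [0.562, 0.014, 0.169]]
side board n 6481 z 0.01959737108448323
((537.3943481445312, 108.08602905273438), (463.05413818359375, 260.6253662109375), 80.70870971679688)
table z 0.0017168517377159631
red [[280, 194], [281, 194], [282, 194], [283, 194], [280, 195], [281, 195], [282, 195], [283, 195], [281, 196], [282, 196]] [[0.573, 0.014, 0.171], [0.57, 0.015, 0.172], [0.567, 0.017, 0.173], [0.565, 0.014, 0.172], [0.572, 0.018, 0.171], [0.57, 0.018, 0.171], [0.568, 0.014, 0.168], [0.565, 0.017, 0.171], [0.57, 0.017, 0.167], [0.567, 0.021, 0.17]]
```

```bash
python3 -c "
import cv2
for c in('top','side'): print(cv2.imread(f'pics/{c}_crop.png').shape)"
```

```text
(600, 760, 3)
(570, 510, 3)
```

View pics/top_crop.png

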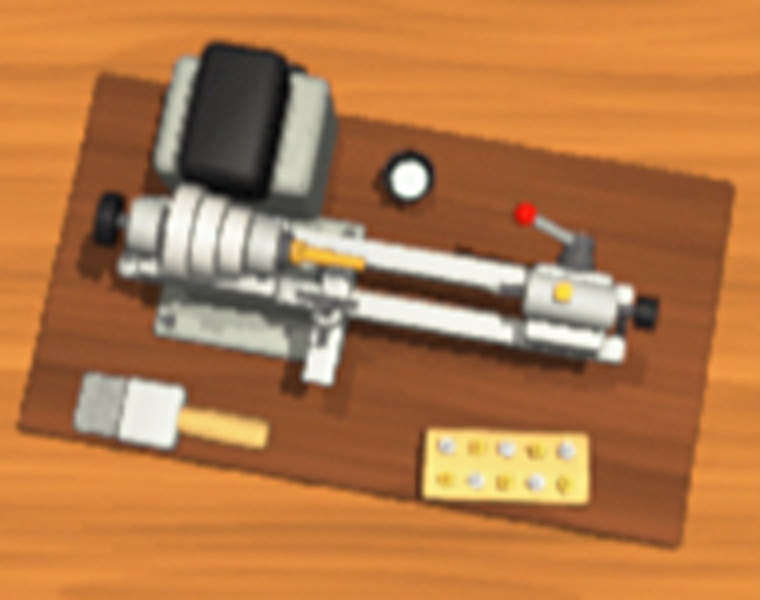

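View pics/side_crop.png

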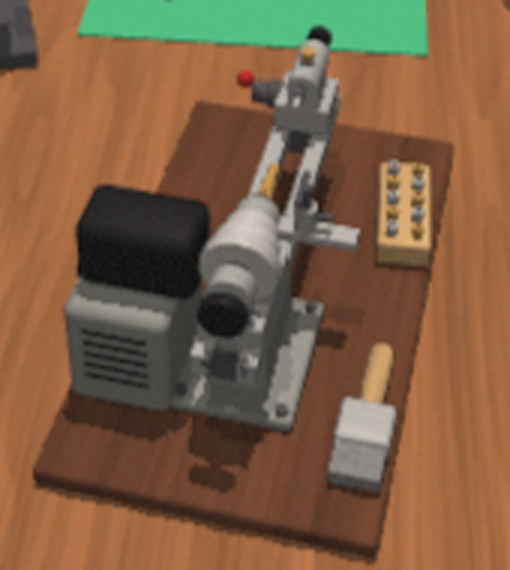

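Board pose: centre about (0.535, 0.108), lathe +y at 80.7° in world, and the ball agrees (lathe x≈46.8 mm). Next: spindle height, knob, arbor end and tool axes.

```bash
cat >> h.py <<'E'
O=np.array([.535,.108,0]); a=np.radians(80.7)
L=np.array([[np.sin(a),np.cos(a),0],[-np.cos(a),np.sin(a),0],[0,0,1]]).T  # columns: lathe axes in world
def tol(X): return (np.asarray(X)-O)@L
def tow(X): return L@np.asarray(X)+O
def plan(target_lathe):  # tool-frame shift in mm to bring FINGERTIP (17 mm ahead of TCP) to lathe point
    s=bot.read_state(); Rt=R.from_rotvec(s['tcp_rot']).as_matrix()
    tip=np.array(s['tool_pos'])+.017*Rt[:,1]
    print('tip lathe mm',np.round(tol(tip)*1000,1),'F lathe',np.round(np.array(s['wrist_force'])@L,1),'shift tool mm',np.round(1000*Rt.T@(tow(target_lathe)-tip),1))
    print('tool axes in lathe\n',np.round(L.T@Rt,3))
E
python3 - <<'E'
from h import *
for c,off in (('top',(0.0025,-.0005,.002)),('side',(-.0025,0,-.002))):
    p=dict(np.load(c+'1.npz')); X=tol(cloud(p)+off)*1000; im=p['img']
    m=(abs(X[...,0])<14)&(X[...,2]>120)
    Y=X[m]
    for y in range(-200,60,6):
        s=Y[(Y[:,1]>=y)&(Y[:,1]<y+6)]
        if len(s): 
            k=s[:,2]>s[:,2].max()-8; print(y,len(s),'zmax',s[:,2].max().round(1),'x med top',np.median(s[k,0]).round(1))
plan([.0465,-.05,.23])
E
```

```text
-146 3 zmax 126.5 x med top -1.4
-140 14 zmax 132.8 x med top -2.5
-134 19 zmax 137.7 x med top -5.1
-128 20 zmax 138.4 x med top -3.4
-122 15 zmax 143.5 x med top 5.8
-116 9 zmax 158.0 x med top 9.5
-110 8 zmax 159.4 x med top 11.8
-104 7 zmax 170.6 x med top 11.8
-98 6 zmax 172.4 x med top 11.7
4 7 zmax 161.4 x med top 2.1
10 9 zmax 163.6 x med top 5.0
16 9 zmax 162.5 x med top 5.5
22 10 zmax 164.3 x med top 8.7
28 10 zmax 165.5 x med top 8.6
34 8 zmax 162.5 x med top 9.9
40 16 zmax 165.5 x med top 11.1
46 9 zmax 163.9 x med top 10.3
52 7 zmax 163.6 x med top 10.5
58 19 zmax 167.3 x med top 10.1
-140 5 zmax 133.0 x med top -2.4
-134 5 zmax 134.5 x med top -4.6
-128 24 zmax 136.9 x med top -6.6
-122 19 zmax 145.1 x med top 4.8
-116 7 zmax 146.5 x med top 6.3
-110 1 zmax 125.9 x med top -12.9
-104 6 zmax 170.2 x med top 10.5
-98 7 zmax 169.8 x med top 12.1
-92 1 zmax 165.5 x med top 12.6
-2 1 zmax 155.9 x med top 3.9
4 4 zmax 159.3 x med top 2.1
10 8 zmax 159.5 x med top 2.7
16 4 zmax 159.8 x med top 6.6
22 8 zmax 161.5 x med top 7.4
28 14 zmax 160.6 x med top 8.8
34 6 zmax 159.5 x med top 7.5
40 5 zmax 163.4 x med top 11.5
46 10 zmax 165.7 x med top 10.0
52 1 zmax 160.0 x med top 6.6
58 7 zmax 171.6 x med top 11.1
tip lathe mm [-393.2 -677.7  231.3] F lathe [-0.2 -0.4  0.5] shift tool mm [-569.9    1.3 -512.4]
tool axes in lathe
 [[-0.974 -0.     0.226]
 [-0.226  0.    -0.974]
 [-0.    -1.    -0.   ]]
```

```bash
sed -i 's/\]\])\.T  # columns/]])  # columns/' h.py
python3 - <<'E'
from h import *
for c,off in (('top',(0.0025,-.0005,.002)),('side',(-.0025,0,-.002))):
    p=dict(np.load(c+'1.npz')); X=tol(cloud(p)+off)*1000; im=p['img'].astype(int)
    m=(abs(X[...,0])<14)&(X[...,2]>120)
    Y=X[m]
    for y in range(-200,60,6):
        s=Y[(Y[:,1]>=y)&(Y[:,1]<y+6)]
        if len(s): 
            k=s[:,2]>s[:,2].max()-8; print(y,len(s),'zmax',s[:,2].max().round(1),'x med top',np.median(s[k,0]).round(1))
    red=(im[...,0]>150)&(im[...,1]<70)&(im[...,2]<70)&(abs(X[...,0]-45)<15)&(X[...,2]>140)&(X[...,2]<190)
    print('ball surf',X[red].mean(0))
plan([.0465,-.05,.23])
E
```

```text
-182 10 zmax 167.3 x med top -1.0
-176 21 zmax 169.2 x med top 0.0
-170 22 zmax 168.0 x med top 0.7
-164 8 zmax 157.9 x med top 1.0
-158 10 zmax 166.7 x med top 1.8
-152 28 zmax 174.6 x med top -1.5
-146 32 zmax 171.4 x med top 0.5
-140 30 zmax 172.3 x med top -2.0
-134 31 zmax 171.8 x med top -0.1
-128 30 zmax 181.2 x med top 0.1
-122 30 zmax 182.8 x med top 0.0
-116 32 zmax 183.6 x med top -1.1
-110 31 zmax 175.1 x med top 0.4
-104 29 zmax 173.3 x med top 0.3
-98 11 zmax 166.6 x med top -0.8
-92 9 zmax 160.1 x med top 0.2
-86 7 zmax 161.7 x med top -0.5
-80 5 zmax 156.7 x med top -0.6
-74 1 zmax 158.1 x med top 0.7
4 7 zmax 161.4 x med top -0.9
10 7 zmax 163.6 x med top 0.1
16 9 zmax 162.5 x med top -0.6
22 10 zmax 164.3 x med top 0.4
28 11 zmax 165.5 x med top -1.4
34 11 zmax 162.5 x med top -0.6
40 15 zmax 165.5 x med top 0.7
46 18 zmax 165.6 x med top -0.5
52 20 zmax 167.0 x med top -0.1
58 38 zmax 174.9 x med top 1.2
ball surf [ 46.05553367 -87.86519254 168.819957  ]
-182 4 zmax 165.9 x med top -3.9
-176 17 zmax 166.4 x med top -2.3
-170 17 zmax 166.6 x med top -1.7
-164 2 zmax
[... 369 characters left out ...]
x 169.7 x med top -2.3
-92 6 zmax 160.0 x med top -0.7
-86 3 zmax 158.1 x med top -0.5
-80 5 zmax 159.4 x med top -1.2
-74 1 zmax 157.1 x med top 0.2
4 6 zmax 159.3 x med top -1.7
10 6 zmax 159.5 x med top -0.7
16 4 zmax 159.8 x med top -0.4
22 7 zmax 161.5 x med top -0.2
28 8 zmax 160.1 x med top -2.1
34 8 zmax 160.9 x med top -2.3
40 4 zmax 162.1 x med top -0.1
46 7 zmax 165.9 x med top -4.6
52 5 zmax 167.9 x med top 4.6
58 13 zmax 173.1 x med top -2.7
ball surf [ 45.54445524 -85.18401999 168.56786088]
tip lathe mm [-156.5 -767.7  231.3] F lathe [-0.  -0.5  0.5] shift tool mm [-549.3    1.3 -504.6]
tool axes in lathe
 [[-0.851 -0.     0.524]
 [-0.524  0.    -0.851]
 [-0.    -1.    -0.   ]]
```

Geometry is consistent: spindle z≈156 mm, tailstock middle y≈−126, arbor end y≈3, so about 78 mm to travel. I'll turn the tool so its x axis runs along the bed, then go over to the lever.

Emit:
{"fn": "jog_arm", "kwargs": {
  "turn": [
    [0,-0.146,0],
    [0,-0.146,0],
    [0,-0.146,0],
    [0,-0.146,0],
    [0,-0.146,0]
  ],
  "slide": [
    [0,0,0],
    [0,0,0],
    [0,0,0],
    [0,0,0],
    [0,0,0]
  ],
  "grip": [0,0,0,0,0],
  "newtons": 40
}}

```text
time: 3.5
tool_pos: [0.2565, -0.6244, 0.2483]
tcp_rot: [-0.965, 1.529, -1.529]
wrist_force: [-0.0, 0.2, 0.5]
width: 0.145
```

Emit:
{"fn": "jog_arm", "kwargs": {
  "turn": [
    [0,-0.146,0],
    [0,-0.143,0],
    [0,0,0]
  ],
  "slide": [
    [0,0,0],
    [0,0,0],
    [0,0,0]
  ],
  "grip": [0,0,0]
}}

```text
time: 3.8
tool_pos: [0.2565, -0.6243, 0.2483]
tcp_rot: [-1.128, 1.327, -1.327]
wrist_force: [-0.9, -0.5, 0.5]
width: 0.002
```

```bash
python3 -c "
from h import *
plan([.050,-.045,.230])"
```

```text
tip lathe mm [-156.5 -767.7  231.3] F lathe [-0.8 -0.6  0.5] shift tool mm [-722.6    1.3  207. ]
tool axes in lathe
 [[ 0.001 -0.     1.   ]
 [-1.     0.     0.001]
 [-0.    -1.    -0.   ]]
```

Emit:
{"fn": "jog_arm", "kwargs": {
  "turn": [
    [0,0,0],
    [0,0,0],
    [0,0,0],
    [0,0,0],
    [0,0,0]
  ],
  "slide": [
    [-45,0,13],
    [-45,0,13],
    [-45,0,13],
    [-45,0,13],
    [-45,0,13]
  ],
  "grip": [0,0,0,0,0]
}}

```text
time: 4.3
tool_pos: [0.3574, -0.4112, 0.2484]
tcp_rot: [-1.126, 1.33, -1.331]
wrist_force: [0.2, -0.1, 0.5]
width: 0.002
```

Emit:
{"fn": "jog_arm", "kwargs": {
  "turn": [
    [0,0,0],
    [0,0,0],
    [0,0,0],
    [0,0,0],
    [0,0,0]
  ],
  "slide": [
    [-45,0,13],
    [-45,0,13],
    [-45,0,13],
    [-45,0,13],
    [-45,0,13]
  ],
  "grip": [0,0,0,0,0]
}}

```text
time: 4.8
tool_pos: [0.4579, -0.1995, 0.2487]
tcp_rot: [-1.125, 1.33, -1.331]
wrist_force: [-1.0, -0.6, -0.0]
width: -0.001
```

Emit:
{"fn": "jog_arm", "kwargs": {
  "turn": [
    [0,0,0],
    [0,0,0],
    [0,0,0],
    [0,0,0],
    [0,0,0]
  ],
  "slide": [
    [-45,0,13],
    [-45,0,13],
    [-45,0,13],
    [-45,0,13],
    [-45,0,13]
  ],
  "grip": [0,0,0,0,0]
}}

```text
time: 5.3
tool_pos: [0.5584, 0.0123, 0.2487]
tcp_rot: [-1.126, 1.329, -1.331]
wrist_force: [1.0, -1.2, 0.2]
width: -0.003
```

Emit:
{"fn": "jog_arm", "kwargs": {
  "turn": [
    [0,0,0],
    [0,0,0]
  ],
  "slide": [
    [-46,0,12],
    [0,0,0]
  ],
  "grip": [0,0]
}}

```text
time: 5.5
tool_pos: [0.5788, 0.0589, 0.2485]
tcp_rot: [-1.126, 1.326, -1.325]
wrist_force: [0.7, -0.3, 0.1]
width: 0.001
```

```bash
python3 -c "
from h import *
plan([.050,-.045,.158]); print(np.round(bot.read_state()['q'],2))"
```

```text
tip lathe mm [ 51.2 -41.4 231.5] F lathe [ 0.7 -0.2  0.1] shift tool mm [ 3.8 73.5 -1.3]
tool axes in lathe
 [[ 0.002  0.001  1.   ]
 [-1.     0.003  0.002]
 [-0.003 -1.     0.001]]
[0.06 0.09 1.81 0.   1.24 0.22]
```

Down, and look before contact.

Emit:
{"fn": "jog_arm", "kwargs": {
  "turn": [
    [0,0,0],
    [0,0,0],
    [0,0,0],
    [0,0,0]
  ],
  "slide": [
    [4,25,-1],
    [0,25,0],
    [0,23,0],
    [0,0,0]
  ],
  "grip": [0,0,0,0]
}}

```text
time: 5.9
tool_pos: [0.5722, 0.0493, 0.1714]
tcp_rot: [-1.133, 1.335, -1.327]
wrist_force: [-0.6, 0.0, -0.4]
width: 0.002
```

```bash
cat >> h.py <<'E'
def crop(c,name,b,f):
    p=snap(c,name+'_full'); u0,u1,v0,v1=b
    cv2.imwrite(f'pics/{name}.png',cv2.resize(p['img'][v0:v1,u0:u1,::-1],None,fx=f,fy=f,interpolation=cv2.INTER_CUBIC)); return p
E
python3 -c "
from h import *
crop('side','s2',(220,360,110,250),4)
plan([.050,-.070,.158])"
```

```text
tip lathe mm [ 47.6 -51.6 156.5] F lathe [ 0.6 -0.2  0.7] shift tool mm [18.4 -1.5  2.5]
tool axes in lathe
 [[-0.002 -0.004  1.   ]
 [-1.    -0.001 -0.002]
 [ 0.001 -1.    -0.004]]
```

View pics/s2.png

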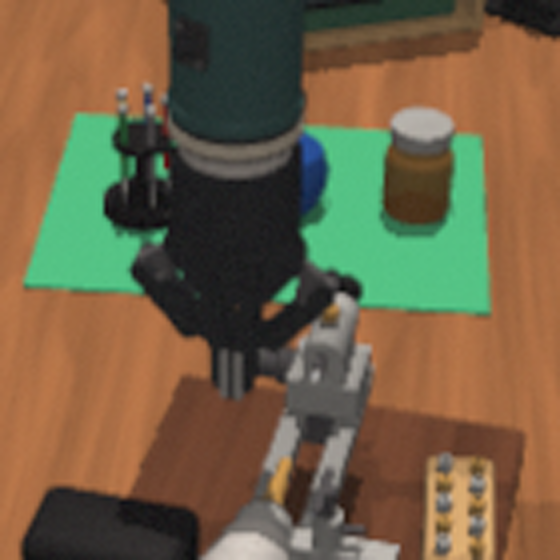

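The shut fingertips sit beside the tailstock, ahead of the ball; the right knuckle (crop px 340,290) overhangs the barrel. I'll check its height against the brass screw (z 181).

```bash
python3 -c "
from h import *
p=snap('side','s3'); X=tol(cloud(p)+np.array([-.0025,0,-.002]))*1000
m=(abs(X[...,1]+50)<35)&(X[...,2]>150)
for x in range(-70,130,8):
    s=X[m&(X[...,0]>=x)&(X[...,0]<x+8)]
    if len(s): print(x,len(s),'zmin',s[:,2].min().round(0),'ymin/max',s[:,1].min().round(0),s[:,1].max().round(0))
"
```

```text
-70 53 zmin 547.0 ymin/max -27.0 -15.0
-62 37 zmin 543.0 ymin/max -25.0 -15.0
-54 28 zmin 538.0 ymin/max -24.0 -15.0
-46 17 zmin 537.0 ymin/max -21.0 -15.0
-38 8 zmin 530.0 ymin/max -21.0 -16.0
-30 6 zmin 546.0 ymin/max -20.0 -16.0
-22 3 zmin 245.0 ymin/max -55.0 -17.0
-14 38 zmin 237.0 ymin/max -64.0 -15.0
-6 63 zmin 151.0 ymin/max -83.0 -16.0
2 97 zmin 157.0 ymin/max -82.0 -38.0
10 492 zmin 203.0 ymin/max -80.0 -26.0
18 446 zmin 202.0 ymin/max -84.0 -19.0
26 461 zmin 167.0 ymin/max -84.0 -15.0
34 414 zmin 159.0 ymin/max -85.0 -15.0
42 341 zmin 158.0 ymin/max -84.0 -15.0
50 388 zmin 160.0 ymin/max -83.0 -15.0
58 320 zmin 167.0 ymin/max -83.0 -15.0
66 302 zmin 202.0 ymin/max -84.0 -16.0
74 243 zmin 204.0 ymin/max -84.0 -23.0
82 110 zmin 209.0 ymin/max -85.0 -38.0
90 59 zmin 224.0 ymin/max -85.0 -39.0
98 34 zmin 235.0 ymin/max -85.0 -36.0
106 5 zmin 241.0 ymin/max -54.0 -40.0
```

Clear: the linkage stays above z 202. Starting the lever push along −y (tool +x).

Emit:
{"fn": "jog_arm", "kwargs": {
  "turn": [
    [0,0,0],
    [0,0,0],
    [0,0,0],
    [0,0,0],
    [0,0,0]
  ],
  "slide": [
    [5,-3,2],
    [5,0,0],
    [5,0,0],
    [5,0,0],
    [5,0,0]
  ],
  "grip": [0,0,0,0,0]
}}

```text
time: 6.5
tool_pos: [0.5752, 0.0272, 0.1805]
tcp_rot: [-1.119, 1.328, -1.326]
wrist_force: [2.4, 13.7, 10.1]
width: -0.003
```

Emit:
{"fn": "jog_arm", "kwargs": {
  "turn": [
    [0,0,0],
    [0,0,0],
    [0,0,0],
    [0,0,0],
    [0,0,0]
  ],
  "slide": [
    [4,0,0],
    [4,0,0],
    [4,0,0],
    [4,0,0],
    [4,0,0]
  ],
  "grip": [0,0,0,0,0]
}}

```text
time: 7.0
tool_pos: [0.5698, 0.005, 0.1782]
tcp_rot: [-1.128, 1.328, -1.327]
wrist_force: [-0.0, 2.7, 1.0]
width: 0.003
```

```bash
python3 -c "
from h import *
plan([.0475,-.147,.161]);crop('side','s4',(220,360,110,250),4)"
```

```text
tip lathe mm [ 51.  -96.  161.2] F lathe [-0.4  2.6  1. ] shift tool mm [51.   0.2 -3.5]
tool axes in lathe
 [[ 0.    -0.001  1.   ]
 [-1.     0.     0.   ]
 [-0.    -1.    -0.001]]
```

View pics/s4.png

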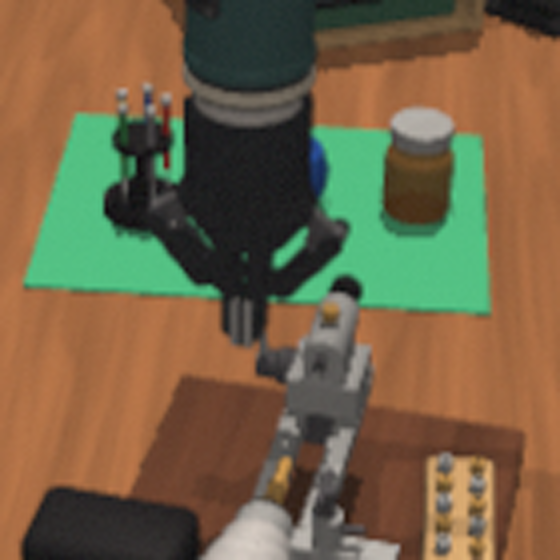

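The lever rod (crop px 262,345) now stands nearly upright behind the fingers, and force is low. Continuing.

Emit:
{"fn": "jog_arm", "kwargs": {
  "turn": [
    [0,0,0],
    [0,0,0],
    [0,0,0],
    [0,0,0],
    [0,0,0]
  ],
  "slide": [
    [4,0,-1],
    [4,0,-1],
    [4,0,-1],
    [4,0,0],
    [4,0,0]
  ],
  "grip": [0,0,0,0,0]
}}

```text
time: 7.55
tool_pos: [0.5637, -0.0143, 0.1781]
tcp_rot: [-1.129, 1.328, -1.327]
wrist_force: [1.1, 0.9, -1.1]
width: 0.003
```

Emit:
{"fn": "jog_arm", "kwargs": {
  "turn": [
    [0,0,0],
    [0,0,0],
    [0,0,0],
    [0,0,0],
    [0,0,0]
  ],
  "slide": [
    [4,0,0],
    [4,0,0],
    [4,0,0],
    [4,0,0],
    [4,0,0]
  ],
  "grip": [0,0,0,0,0]
}}

```text
time: 8.05
tool_pos: [0.5607, -0.0339, 0.1782]
tcp_rot: [-1.128, 1.328, -1.327]
wrist_force: [0.6, 3.7, -1.0]
width: -0.002
```

```bash
python3 -c "
from h import *
plan([.0475,-.147,.161]);crop('side','s5',(220,360,110,250),4)
p=crop('top','t5',(230,370,150,260),5)"
```

```text
tip lathe mm [  48.2 -135.9  161.2] F lathe [ 0.   3.8 -1. ] shift tool mm [11.1  0.2 -0.8]
tool axes in lathe
 [[ 0. -0.  1.]
 [-1.  0.  0.]
 [-0. -1. -0.]]
```

View pics/s5.png

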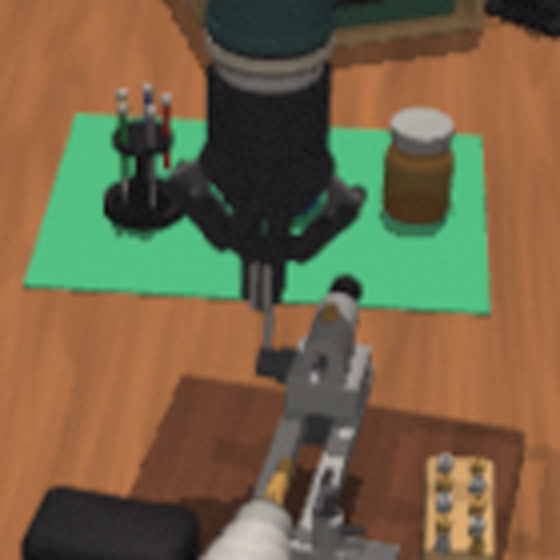

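View pics/t5.png

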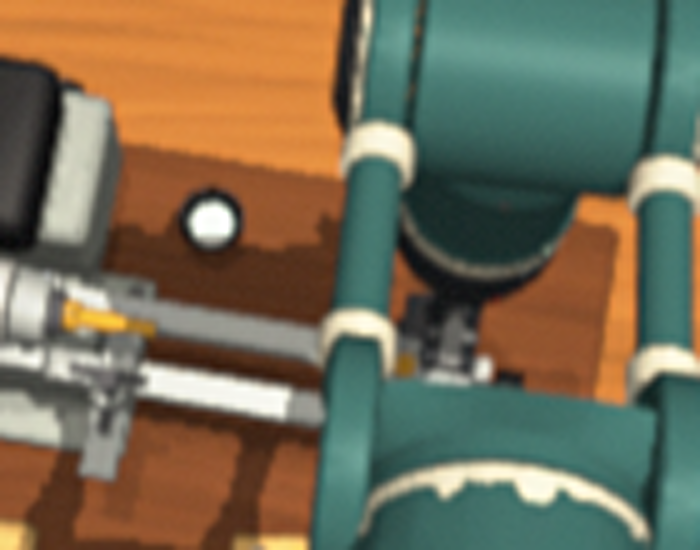

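The lever is leaning back behind the fingers. Continue slowly until it meets its stop.

Emit:
{"fn": "jog_arm", "kwargs": {
  "turn": [
    [0,0,0],
    [0,0,0],
    [0,0,0],
    [0,0,0],
    [0,0,0]
  ],
  "slide": [
    [2,0,0],
    [2,0,0],
    [2,0,0],
    [2,0,0],
    [2,0,0]
  ],
  "grip": [0,0,0,0,0]
}}

```text
time: 8.65
tool_pos: [0.5592, -0.0437, 0.1784]
tcp_rot: [-1.128, 1.327, -1.327]
wrist_force: [-0.4, 2.2, -0.4]
width: 0.0
```

Emit:
{"fn": "jog_arm", "kwargs": {
  "turn": [
    [0,0,0],
    [0,0,0],
    [0,0,0]
  ],
  "slide": [
    [1,0,0],
    [1,0,0],
    [1,0,0]
  ],
  "grip": [0,0,0]
}}

```text
time: 8.95
tool_pos: [0.5589, -0.0463, 0.1786]
tcp_rot: [-1.127, 1.327, -1.327]
wrist_force: [1.0, 3.4, 0.6]
width: 0.0
```

```bash
python3 -c "
from h import *
plan([.0475,-.147,.161]);crop('side','s6',(220,360,110,250),4)"
```

```text
tip lathe mm [  48.5 -148.4  161.6] F lathe [0.5 3.5 0.6] shift tool mm [-1.4  0.6 -1. ]
tool axes in lathe
 [[ 0.     0.     1.   ]
 [-1.     0.001  0.   ]
 [-0.001 -1.     0.   ]]
```

View pics/s6.png

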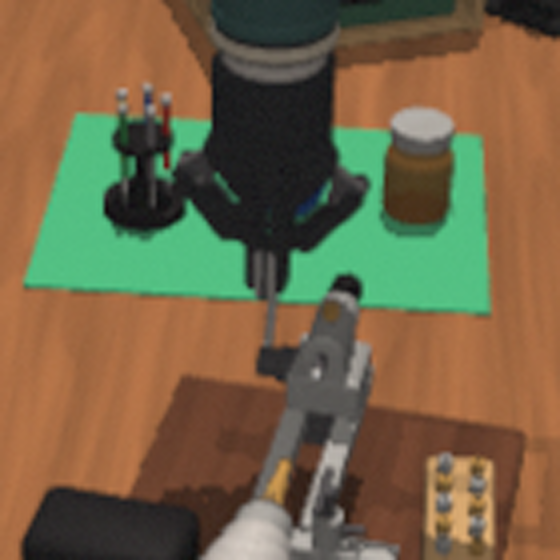

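Emit:
{"fn": "jog_arm", "kwargs": {
  "turn": [
    [0,0,0],
    [0,0,0],
    [0,0,0],
    [0,0,0]
  ],
  "slide": [
    [1,0,0],
    [1,0,0],
    [1,0,0],
    [0,0,0]
  ],
  "grip": [0,0,0,0]
}}

```text
time: 9.4
tool_pos: [0.5583, -0.0497, 0.1785]
tcp_rot: [-1.128, 1.327, -1.328]
wrist_force: [1.7, 3.0, 2.5]
width: -0.005
```

Emit:
{"fn": "jog_arm", "kwargs": {
  "turn": [
    [0,0,0],
    [0,0,0],
    [0,0,0],
    [0,0,0]
  ],
  "slide": [
    [1,0,0],
    [1,0,0],
    [1,0,0],
    [0,0,0]
  ],
  "grip": [0,0,0,0]
}}

```text
time: 9.8
tool_pos: [0.5578, -0.0527, 0.1784]
tcp_rot: [-1.128, 1.327, -1.328]
wrist_force: [1.0, 3.6, 2.8]
width: -0.002
```

```bash
python3 -c "
from h import *
plan([.0475,-.147,.161]);crop('side','s7',(220,360,110,250),4)"
```

```text
tip lathe mm [  48.5 -154.9  161.4] F lathe [0.4 3.7 2.8] shift tool mm [-7.9  0.4 -1. ]
tool axes in lathe
 [[ 0.  0.  1.]
 [-1. -0.  0.]
 [ 0. -1.  0.]]
```

View pics/s7.png

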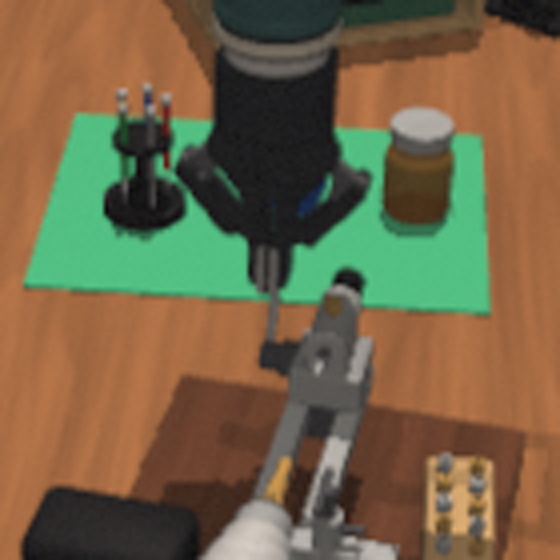

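The tailstock has begun creeping back (knob moved from crop px 345,288 to 349,280), so the lever is hard against its released stop. Retreat, lift, and stage behind the knob.

Emit:
{"fn": "jog_arm", "kwargs": {
  "turn": [
    [0,0,0],
    [0,0,0],
    [0,0,0],
    [0,0,0],
    [0,0,0]
  ],
  "slide": [
    [-15,0,0],
    [0,-40,0],
    [0,-35,0],
    [38,0,-24],
    [38,0,-24]
  ],
  "grip": [0,0,0,0,0]
}}

```text
time: 10.35
tool_pos: [0.501, -0.1051, 0.2547]
tcp_rot: [-1.13, 1.322, -1.328]
wrist_force: [-0.2, -0.5, 0.3]
width: -0.002
```

Emit:
{"fn": "jog_arm", "kwargs": {
  "turn": [
    [0,0,0],
    [0,0,0]
  ],
  "slide": [
    [20,0,0],
    [0,0,0]
  ],
  "grip": [0,0]
}}

```text
time: 10.55
tool_pos: [0.4961, -0.1264, 0.253]
tcp_rot: [-1.129, 1.329, -1.331]
wrist_force: [-0.6, -0.8, -0.6]
width: -0.004
```

```bash
python3 -c "
from h import *
plan([.0,-.220,.152]);p=crop('side','s8',(220,360,110,250),4)
X=tol(cloud(p)+np.array([-.0025,0,-.002]))*1000; im=p['img'].astype(int)
red=(im[...,0]>130)&(im[...,1]<70)&(im[...,2]<70)&(X[...,2]>140)&(X[...,2]<200)&(abs(X[...,0]-46)<20)
print(red.sum(),X[red].mean(0))
print(im[190:205,278:290,0])
m=(abs(X[...,0])<10)&(X[...,2]>155)&(X[...,2]<176)&(X[...,1]<-140); print(np.sort(X[m][:,1])[:8])
m=(abs(X[...,0])<10)&(X[...,2]>176)&(X[...,2]<186)&(X[...,1]<-80); print('screw',X[m].mean(0))
"
```

```text
tip lathe mm [  -0.5 -237.7  236. ] F lathe [-0.5 -0.8 -0.6] shift tool mm [-17.8  84.    0.5]
tool axes in lathe
 [[-0.002 -0.001  1.   ]
 [-1.    -0.002 -0.002]
 [ 0.002 -1.    -0.001]]
8 [  46.2179517  -168.75022318  165.7779791 ]
[[168 167 168 167 167 166 157 154 150 143 143 132]
 [165 166 168 168 169 164 157 152 151 144 143 137]
 [166 165 169 167 168 165 156 148 137 142 141 140]
 [165 167 168 168 168 166 157 146 130 142 136 137]
 [166 166 168 169 169 165 157 146 128 135 133 148]
 [165 166 167 169 171 165 154 135 102 106 107 122]
 [164 167 168 169 170 163 149 109  84  86  87  86]
 [164 167 168 169 170 163 145  88  79  83  85  88]
 [165 169 169 169 170 164 144  74  73  73  77  77]
 [166 169 169 173 171 157 125  57  61  66  64  59]
 [164 168 170 171 169 154 114  46  50  53  55  54]
 [166 169 171 170 168 158 131  56  45  45  45  46]
 [167 168 171 170 167 161 152 126 118 102  93  54]
 [167 170 169 170 166 161 159 153 151 146 139 113]
 [167 171 171 171 165 162 159 157 156 158 155 143]]
[-2071.51037387 -2049.69167603 -1439.63346102 -1434.84885914
 -1434.17899014 -1433.84374258 -1431.02324109 -1430.838011  ]
screw [ 6.75450263e-01 -7.54112708e+02  1.79793193e+02]
```

View pics/s8.png

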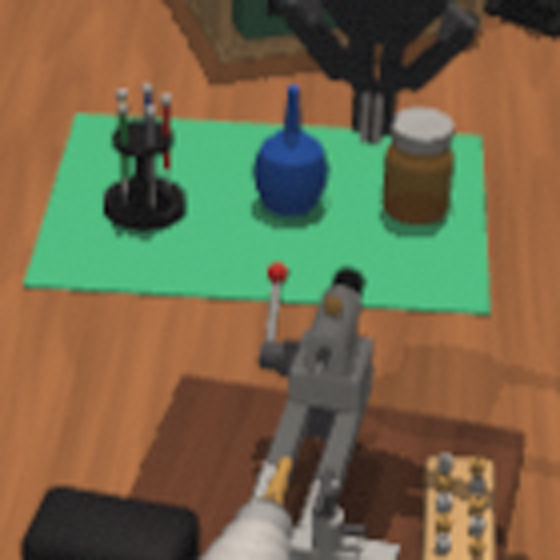

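The red ball is now at crop (277,272), leaning fully back (lathe y≈−170); the knob is at (349,280), free. Descend behind it.

Emit:
{"fn": "jog_arm", "kwargs": {
  "turn": [
    [0,0,0],
    [0,0,0],
    [0,0,0],
    [0,0,0],
    [0,0,0]
  ],
  "slide": [
    [0,30,2],
    [0,30,0],
    [0,24,0],
    [-15,0,0],
    [-15,0,0]
  ],
  "grip": [0,0,0,0,0]
}}

```text
time: 11.1
tool_pos: [0.5042, -0.0936, 0.1689]
tcp_rot: [-1.129, 1.329, -1.326]
wrist_force: [-0.2, 0.2, 0.8]
width: 0.001
```

Emit:
{"fn": "jog_arm", "kwargs": {
  "turn": [
    [0,0,0],
    [0,0,0],
    [0,0,0],
    [0,0,0],
    [0,0,0]
  ],
  "slide": [
    [-3,0,0],
    [-3,0,0],
    [-3,0,0],
    [-3,0,0],
    [-3,0,0]
  ],
  "grip": [0,0,0,0,0]
}}

```text
time: 11.6
tool_pos: [0.5074, -0.0814, 0.1705]
tcp_rot: [-1.127, 1.325, -1.33]
wrist_force: [0.2, -3.8, 3.1]
width: 0.003
```

```bash
python3 -c "
from h import *
plan([.0,-.113,.152]);crop('side','s9',(220,360,110,250),4)"
```

```text
tip lathe mm [   3.4 -191.4  153.5] F lathe [ 0.8 -3.8  3.1] shift tool mm [-78.4   1.4  -3.4]
tool axes in lathe
 [[-0.     0.003  1.   ]
 [-1.    -0.001 -0.   ]
 [ 0.001 -1.     0.003]]
```

View pics/s9.png

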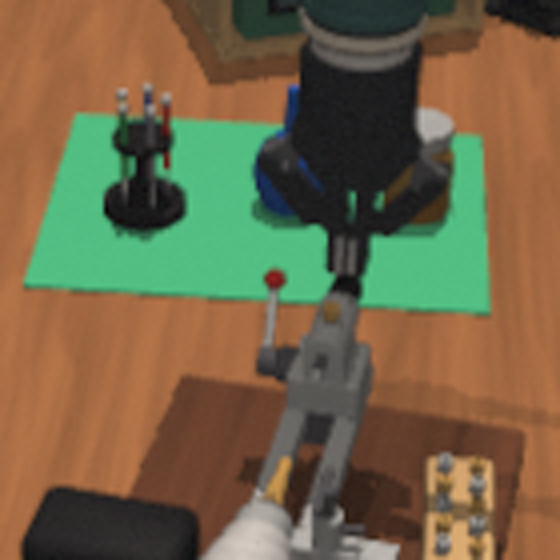

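In contact and sliding at about 4 N; fingertips are centred on the knob (crop 347,280). Push on at 40 mm/s.

Emit:
{"fn": "jog_arm", "kwargs": {
  "turn": [
    [0,0,0],
    [0,0,0],
    [0,0,0],
    [0,0,0],
    [0,0,0]
  ],
  "slide": [
    [-4,0,0],
    [-4,0,0],
    [-4,0,0],
    [-4,0,0],
    [-4,0,0]
  ],
  "grip": [0,0,0,0,0]
}}

```text
time: 12.15
tool_pos: [0.5099, -0.0606, 0.1693]
tcp_rot: [-1.128, 1.327, -1.328]
wrist_force: [0.8, -5.7, 2.4]
width: -0.004
```

Emit:
{"fn": "jog_arm", "kwargs": {
  "turn": [
    [0,0,0],
    [0,0,0],
    [0,0,0],
    [0,0,0],
    [0,0,0]
  ],
  "slide": [
    [-4,0,0],
    [-4,0,0],
    [-4,0,0],
    [-4,0,0],
    [-4,0,0]
  ],
  "grip": [0,0,0,0,0]
}}

```text
time: 12.65
tool_pos: [0.513, -0.0407, 0.1693]
tcp_rot: [-1.128, 1.327, -1.328]
wrist_force: [2.2, -4.7, 1.5]
width: -0.002
```

Emit:
{"fn": "jog_arm", "kwargs": {
  "turn": [
    [0,0,0],
    [0,0,0],
    [0,0,0],
    [0,0,0],
    [0,0,0]
  ],
  "slide": [
    [-4,0,0],
    [-4,0,0],
    [-4,0,0],
    [-4,0,0],
    [-2,0,0]
  ],
  "grip": [0,0,0,0,0]
}}

```text
time: 13.15
tool_pos: [0.5157, -0.0229, 0.1691]
tcp_rot: [-1.129, 1.328, -1.327]
wrist_force: [0.5, -5.2, 1.6]
width: -0.002
```

```bash
python3 -c "
from h import *
plan([.0,-.113,.152]);crop('side','s10',(220,360,110,250),4)"
```

```text
tip lathe mm [   2.1 -132.3  152.1] F lathe [ 1.3 -5.1  1.6] shift tool mm [-19.3   0.1  -2.1]
tool axes in lathe
 [[ 0.001 -0.001  1.   ]
 [-1.     0.     0.001]
 [-0.    -1.    -0.001]]
```

View pics/s10.png

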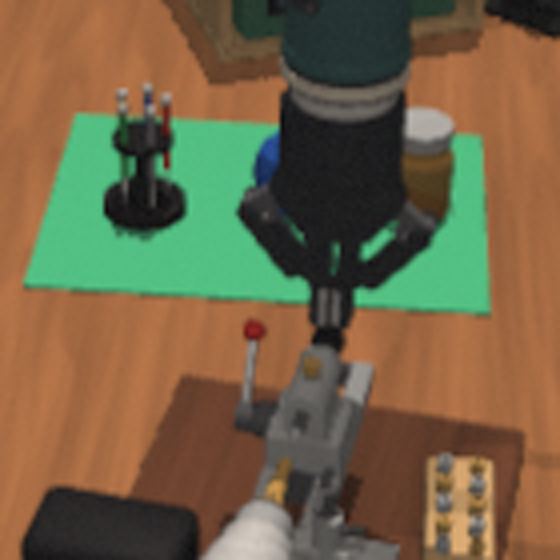

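Sliding freely, with about 20 mm to go. Slower now.

Emit:
{"fn": "jog_arm", "kwargs": {
  "turn": [
    [0,0,0],
    [0,0,0],
    [0,0,0],
    [0,0,0],
    [0,0,0]
  ],
  "slide": [
    [-2,0,0],
    [-2,0,0],
    [-2,0,0],
    [-2,0,0],
    [-1,0,0]
  ],
  "grip": [0,0,0,0,0]
}}

```text
time: 13.7
tool_pos: [0.5169, -0.0142, 0.169]
tcp_rot: [-1.129, 1.328, -1.327]
wrist_force: [-0.2, -3.9, 0.8]
width: 0.003
```

Emit:
{"fn": "jog_arm", "kwargs": {
  "turn": [
    [0,0,0],
    [0,0,0],
    [0,0,0],
    [0,0,0],
    [0,0,0]
  ],
  "slide": [
    [-1,0,0],
    [-1,0,0],
    [-1,0,0],
    [-1,0,0],
    [-1,0,0]
  ],
  "grip": [0,0,0,0,0]
}}

```text
time: 14.2
tool_pos: [0.5177, -0.0094, 0.169]
tcp_rot: [-1.129, 1.328, -1.327]
wrist_force: [-1.1, -4.1, 1.6]
width: -0.002
```

Emit:
{"fn": "jog_arm", "kwargs": {
  "turn": [
    [0,0,0],
    [0,0,0],
    [0,0,0],
    [0,0,0]
  ],
  "slide": [
    [-1,0,0],
    [-1,0,0],
    [-1,0,0],
    [0,0,0]
  ],
  "grip": [0,0,0,0]
}}

```text
time: 14.6
tool_pos: [0.5183, -0.0063, 0.1691]
tcp_rot: [-1.129, 1.328, -1.327]
wrist_force: [-2.5, -2.9, 0.6]
width: 0.003
```

Emit:
{"fn": "jog_arm", "kwargs": {
  "turn": [
    [0,0,0],
    [0,0,0],
    [0,0,0]
  ],
  "slide": [
    [-1,0,0],
    [-1,0,0],
    [0,0,0]
  ],
  "grip": [0,0,0]
}}

```text
time: 14.9
tool_pos: [0.5186, -0.0043, 0.1691]
tcp_rot: [-1.129, 1.328, -1.327]
wrist_force: [-3.2, -3.3, -0.4]
width: -0.001
```

```bash
python3 -c "
from h import *
plan([.0,-.113,.152])"
```

```text
tip lathe mm [   1.9 -113.5  152.1] F lathe [-2.6 -3.7 -0.4] shift tool mm [-0.5  0.1 -1.9]
tool axes in lathe
 [[ 0.    -0.001  1.   ]
 [-1.     0.     0.   ]
 [-0.    -1.    -0.001]]
```

Still sliding at 4 N, not yet at the stop. Continue at 1 mm/row.

Emit:
{"fn": "jog_arm", "kwargs": {
  "turn": [
    [0,0,0],
    [0,0,0],
    [0,0,0]
  ],
  "slide": [
    [-1,0,0],
    [-1,0,0],
    [0,0,0]
  ],
  "grip": [0,0,0]
}}

```text
time: 15.2
tool_pos: [0.519, -0.0024, 0.1691]
tcp_rot: [-1.128, 1.328, -1.327]
wrist_force: [-2.5, -3.2, -1.0]
width: -0.004
```

Emit:
{"fn": "jog_arm", "kwargs": {
  "turn": [
    [0,0,0],
    [0,0,0],
    [0,0,0]
  ],
  "slide": [
    [-1,0,0],
    [-1,0,0],
    [0,0,0]
  ],
  "grip": [0,0,0]
}}

```text
time: 15.5
tool_pos: [0.5192, -0.0013, 0.1691]
tcp_rot: [-1.13, 1.327, -1.328]
wrist_force: [-4.7, -6.0, 0.2]
width: 0.002
```

Emit:
{"fn": "jog_arm", "kwargs": {
  "turn": [
    [0,0,0],
    [0,0,0],
    [0,0,0]
  ],
  "slide": [
    [-1,0,0],
    [-1,0,0],
    [0,0,0]
  ],
  "grip": [0,0,0]
}}

```text
time: 15.8
tool_pos: [0.5192, -0.0012, 0.1692]
tcp_rot: [-1.134, 1.325, -1.33]
wrist_force: [-5.3, -12.4, 0.8]
width: -0.003
```

```bash
python3 -c "
from h import *
plan([.0,-.113,.152]);crop('side','s11',(220,360,150,260),5)"
```

```text
tip lathe mm [   2.1 -110.5  152.2] F lathe [ -3.3 -13.1   0.8] shift tool mm [ 2.5  0.2 -2.1]
tool axes in lathe
 [[ 0.001 -0.001  1.   ]
 [-1.    -0.005  0.001]
 [ 0.005 -1.    -0.001]]
```

View pics/s11.png

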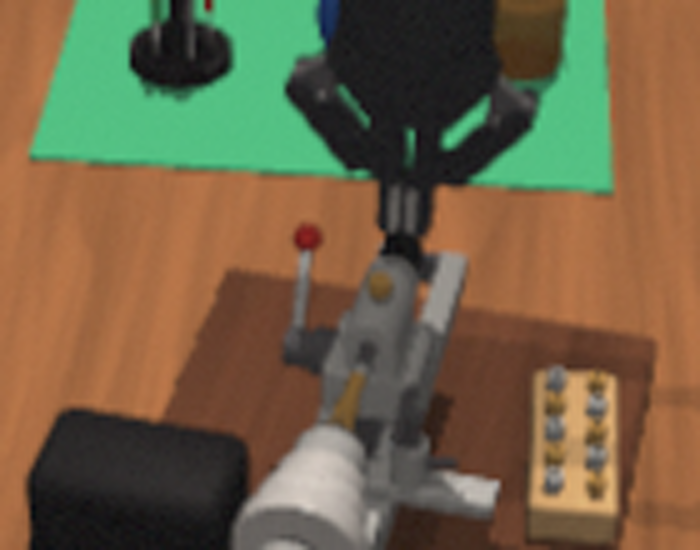

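It has stopped: force rose to 13 N with no motion, and the point is at the arbor end (crop 365,360). One more firm press to confirm.

Emit:
{"fn": "jog_arm", "kwargs": {
  "turn": [
    [0,0,0],
    [0,0,0],
    [0,0,0],
    [0,0,0]
  ],
  "slide": [
    [-1,0,0],
    [-1,0,0],
    [0,0,0],
    [0,0,0]
  ],
  "grip": [0,0,0,0]
}}

```text
time: 16.25
tool_pos: [0.5193, -0.0011, 0.1692]
tcp_rot: [-1.137, 1.324, -1.332]
wrist_force: [-6.1, -19.2, 1.1]
width: 0.0
```

```bash
python3 -c "
from h import *
plan([.0,-.113,.152])"
```

```text
tip lathe mm [   2.1 -110.4  152.2] F lathe [ -2.9 -19.9   1.1] shift tool mm [ 2.6  0.2 -2.1]
tool axes in lathe
 [[ 0.002 -0.001  1.   ]
 [-1.    -0.009  0.002]
 [ 0.009 -1.    -0.001]]
```

Firmly home: 20 N with no movement. Retreat, lift, and go round behind the ball (expected lathe y≈−85).

Emit:
{"fn": "jog_arm", "kwargs": {
  "turn": [
    [0,0,0],
    [0,0,0],
    [0,0,0],
    [0,0,0],
    [0,0,0]
  ],
  "slide": [
    [12,0,0],
    [18,0,0],
    [0,-40,0],
    [0,-40,0],
    [0,0,40]
  ],
  "grip": [0,0,0,0,0]
}}

```text
time: 16.75
tool_pos: [0.5575, -0.0319, 0.2581]
tcp_rot: [-1.116, 1.318, -1.332]
wrist_force: [0.9, -0.1, 0.9]
width: -0.001
```

Emit:
{"fn": "jog_arm", "kwargs": {
  "turn": [
    [0,0,0],
    [0,0,0]
  ],
  "slide": [
    [0,0,6],
    [0,0,0]
  ],
  "grip": [0,0]
}}

```text
time: 16.95
tool_pos: [0.5623, -0.0333, 0.2497]
tcp_rot: [-1.126, 1.327, -1.327]
wrist_force: [-0.1, -1.0, 0.4]
width: -0.0
```

```bash
python3 -c "
from h import *
plan([.0485,-.130,.160]);p=crop('side','s12',(220,360,110,250),4)
X=tol(cloud(p)+np.array([-.0025,0,-.002]))*1000; im=p['img'].astype(int)
red=(im[...,0]>130)&(im[...,1]<70)&(im[...,2]<70)&(X[...,2]>140)&(X[...,2]<200)&(abs(X[...,0]-46)<20)
print(red.sum(),X[red].mean(0))
"
```

```text
tip lathe mm [  49.8 -135.   232.7] F lathe [ 0.1 -1.   0.4] shift tool mm [-4.9 72.7 -1.4]
tool axes in lathe
 [[ 0.     0.002  1.   ]
 [-1.     0.002  0.   ]
 [-0.002 -1.     0.002]]
1 [ 46.79509875 -85.06261445 167.78071826]
```

View pics/s12.png

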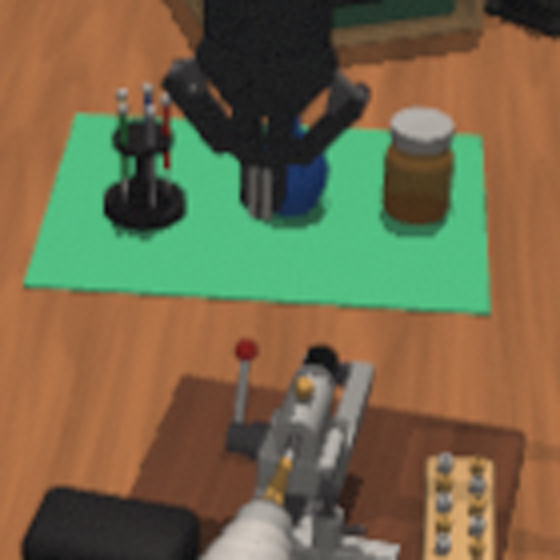

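The ball (crop 246,349) is where expected, y≈−85, and the lever is still released. Descend behind it and push forward.

Emit:
{"fn": "jog_arm", "kwargs": {
  "turn": [
    [0,0,0],
    [0,0,0],
    [0,0,0],
    [0,0,0],
    [0,0,0]
  ],
  "slide": [
    [0,25,-1],
    [0,25,0],
    [0,23,0],
    [-10,0,0],
    [-10,0,0]
  ],
  "grip": [0,0,0,0,0]
}}

```text
time: 17.5
tool_pos: [0.562, -0.0128, 0.1757]
tcp_rot: [-1.129, 1.33, -1.326]
wrist_force: [0.5, 0.9, -0.0]
width: 0.002
```

Emit:
{"fn": "jog_arm", "kwargs": {
  "turn": [
    [0,0,0],
    [0,0,0],
    [0,0,0],
    [0,0,0],
    [0,0,0]
  ],
  "slide": [
    [-4,0,0],
    [-4,0,0],
    [-4,0,0],
    [-4,0,0],
    [-4,0,0]
  ],
  "grip": [0,0,0,0,0]
}}

```text
time: 18.0
tool_pos: [0.5672, 0.0028, 0.1788]
tcp_rot: [-1.132, 1.321, -1.333]
wrist_force: [-1.9, -8.2, 5.4]
width: 0.001
```

Emit:
{"fn": "jog_arm", "kwargs": {
  "turn": [
    [0,0,0],
    [0,0,0],
    [0,0,0],
    [0,0,0],
    [0,0,0]
  ],
  "slide": [
    [-4,0,0],
    [-4,0,0],
    [-4,0,0],
    [-4,0,0],
    [-4,0,0]
  ],
  "grip": [0,0,0,0,0]
}}

```text
time: 18.5
tool_pos: [0.5694, 0.0261, 0.1761]
tcp_rot: [-1.128, 1.328, -1.327]
wrist_force: [0.5, -1.8, 0.5]
width: -0.0
```

```bash
python3 -c "
from h import *
plan([.0475,-.025,.160]);p=crop('side','s13',(220,360,110,250),4)"
```

```text
tip lathe mm [ 47.2 -75.2 159.1] F lathe [ 0.8 -1.7  0.5] shift tool mm [-50.2  -0.9   0.4]
tool axes in lathe
 [[ 0. -0.  1.]
 [-1.  0.  0.]
 [-0. -1. -0.]]
```

View pics/s13.png

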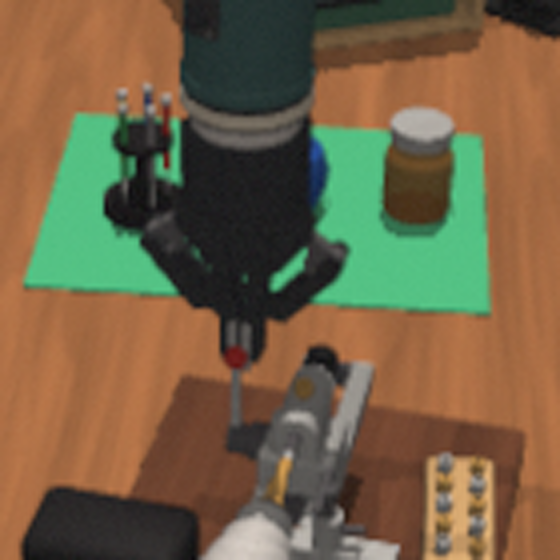

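The ball (crop 236,355) is swinging forward ahead of the fingertips, with the tailstock still home. Continue.

Emit:
{"fn": "jog_arm", "kwargs": {
  "turn": [
    [0,0,0],
    [0,0,0],
    [0,0,0],
    [0,0,0],
    [0,0,0]
  ],
  "slide": [
    [-4,0,0],
    [-4,0,0],
    [-4,0,0],
    [-4,0,0],
    [-4,0,0]
  ],
  "grip": [0,0,0,0,0]
}}

```text
time: 19.05
tool_pos: [0.5725, 0.0456, 0.1762]
tcp_rot: [-1.129, 1.328, -1.328]
wrist_force: [-1.2, -3.3, 0.8]
width: 0.003
```

Emit:
{"fn": "jog_arm", "kwargs": {
  "turn": [
    [0,0,0],
    [0,0,0],
    [0,0,0],
    [0,0,0],
    [0,0,0]
  ],
  "slide": [
    [-4,0,0],
    [-4,0,0],
    [-4,0,0],
    [-4,0,0],
    [-4,0,0]
  ],
  "grip": [0,0,0,0,0]
}}

```text
time: 19.55
tool_pos: [0.5761, 0.0649, 0.1763]
tcp_rot: [-1.129, 1.327, -1.328]
wrist_force: [-1.1, -4.1, 1.0]
width: 0.002
```

Emit:
{"fn": "jog_arm", "kwargs": {
  "turn": [
    [0,0,0],
    [0,0,0],
    [0,0,0],
    [0,0,0],
    [0,0,0]
  ],
  "slide": [
    [-2,0,0],
    [-2,0,0],
    [-1,0,0],
    [-1,0,0],
    [0,0,0]
  ],
  "grip": [0,0,0,0,0]
}}

```text
time: 20.05
tool_pos: [0.5768, 0.071, 0.176]
tcp_rot: [-1.129, 1.328, -1.328]
wrist_force: [0.5, -4.1, 0.1]
width: 0.001
```

```bash
python3 -c "
from h import *
plan([.0475,-.025,.160]);p=crop('side','s14',(220,360,110,250),4)"
```

```text
tip lathe mm [ 47.2 -29.8 159. ] F lathe [ 1.1 -4.   0.1] shift tool mm [-4.8 -1.   0.3]
tool axes in lathe
 [[ 0. -0.  1.]
 [-1. -0.  0.]
 [ 0. -1. -0.]]
```

View pics/s14.png

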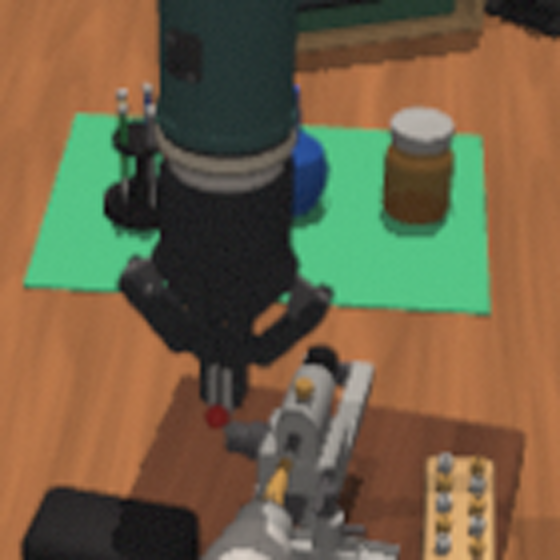

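Nearly over; press on gently until the lever meets its stop.

Emit:
{"fn": "jog_arm", "kwargs": {
  "turn": [
    [0,0,0],
    [0,0,0],
    [0,0,0],
    [0,0,0],
    [0,0,0]
  ],
  "slide": [
    [-1,0,0],
    [-1,0,0],
    [-1,0,0],
    [-1,0,0],
    [0,0,0]
  ],
  "grip": [0,0,0,0,0]
}}

```text
time: 20.6
tool_pos: [0.5769, 0.0746, 0.1755]
tcp_rot: [-1.13, 1.328, -1.328]
wrist_force: [-0.6, -5.2, -2.6]
width: -0.002
```

Emit:
{"fn": "jog_arm", "kwargs": {
  "turn": [
    [0,0,0],
    [0,0,0],
    [0,0,0]
  ],
  "slide": [
    [-1,0,0],
    [-1,0,0],
    [0,0,0]
  ],
  "grip": [0,0,0]
}}

```text
time: 20.9
tool_pos: [0.5771, 0.0764, 0.1755]
tcp_rot: [-1.131, 1.328, -1.328]
wrist_force: [-0.2, -5.5, -2.6]
width: 0.004
```

Emit:
{"fn": "jog_arm", "kwargs": {
  "turn": [
    [0,0,0],
    [0,0,0],
    [0,0,0]
  ],
  "slide": [
    [-1,0,0],
    [-1,0,0],
    [0,0,0]
  ],
  "grip": [0,0,0]
}}

```text
time: 21.2
tool_pos: [0.5772, 0.0768, 0.1754]
tcp_rot: [-1.133, 1.327, -1.329]
wrist_force: [-0.5, -10.2, -1.8]
width: 0.001
```

Emit:
{"fn": "jog_arm", "kwargs": {
  "turn": [
    [0,0,0],
    [0,0,0],
    [0,0,0]
  ],
  "slide": [
    [-1,0,0],
    [-1,0,0],
    [0,0,0]
  ],
  "grip": [0,0,0]
}}

```text
time: 21.5
tool_pos: [0.5772, 0.0773, 0.1753]
tcp_rot: [-1.136, 1.326, -1.331]
wrist_force: [-2.3, -15.0, -0.4]
width: -0.001
```

```bash
python3 -c "
from h import *
plan([.0475,-.025,.160])"
```

```text
tip lathe mm [ 46.5 -23.6 158.3] F lathe [  0.2 -15.2  -0.4] shift tool mm [ 1.4 -1.7  1. ]
tool axes in lathe
 [[ 0.001 -0.002  1.   ]
 [-1.    -0.007  0.001]
 [ 0.007 -1.    -0.002]]
```

The lever is at its stop (15 N, tip y −23.6 against about −25 expected). Back off, lift clear, and check.

Emit:
{"fn": "jog_arm", "kwargs": {
  "turn": [
    [0,0,0],
    [0,0,0],
    [0,0,0],
    [0,0,0],
    [0,0,0]
  ],
  "slide": [
    [10,0,0],
    [15,0,0],
    [0,-40,0],
    [0,-40,0],
    [45,0,0]
  ],
  "grip": [0,0,0,0,0]
}}

```text
time: 22.0
tool_pos: [0.5719, 0.0152, 0.264]
tcp_rot: [-1.117, 1.316, -1.327]
wrist_force: [2.3, -1.0, 1.2]
width: -0.001
```

Emit:
{"fn": "jog_arm", "kwargs": {
  "turn": [
    [0,0,0],
    [0,0,0],
    [0,0,0],
    [0,0,0],
    [0,0,0]
  ],
  "slide": [
    [45,0,0],
    [45,0,0],
    [45,0,0],
    [45,0,0],
    [0,0,0]
  ],
  "grip": [0,0,0,0,0]
}}

```text
time: 22.5
tool_pos: [0.5374, -0.1703, 0.2568]
tcp_rot: [-1.125, 1.33, -1.333]
wrist_force: [0.7, -0.1, 0.7]
width: -0.003
```

```bash
python3 -c "
from h import *
for c,b,f,off in (('side',(200,370,110,260),4,(-.0025,0,-.002)),('top',(170,360,150,300),4,(.0025,-.0005,.002))):
    p=crop(c,c+'15',b,f)
    X=tol(cloud(p)+np.array(off))*1000; im=p['img'].astype(int)
    red=(im[...,0]>130)&(im[...,1]<70)&(im[...,2]<70)&(X[...,2]>140)&(X[...,2]<200)&(abs(X[...,0]-46)<20)
    print(c,'ball',red.sum(),X[red].mean(0))
    m=(abs(X[...,0])<8)&(X[...,2]>177)&(X[...,2]<188)&(X[...,1]<0)&(X[...,1]>-170); print('screw',X[m].mean(0))
    if c=='top': print('knob rear min y',np.sort(X[(abs(X[...,0])<10)&(X[...,2]>150)&(X[...,2]<175)&(X[...,1]>-150)][:,1])[:4])
s=bot.read_state(); print(s['time'],s['wrist_force'])
"
```

```text
side ball 17 [ 45.94456579  -3.70181186 166.81443113]
screw [ -0.93653374 -38.85496521 179.45145109]
top ball 20 [ 45.67130209  -5.72692353 166.24254377]
screw [  0.38014204 -39.70520529 180.49411493]
knob rear min y [-99.34468818 -98.9444996  -98.52385968 -98.24367272]
22.6 [0.16419604 0.4324686  0.19034415]
```

View pics/side15.png

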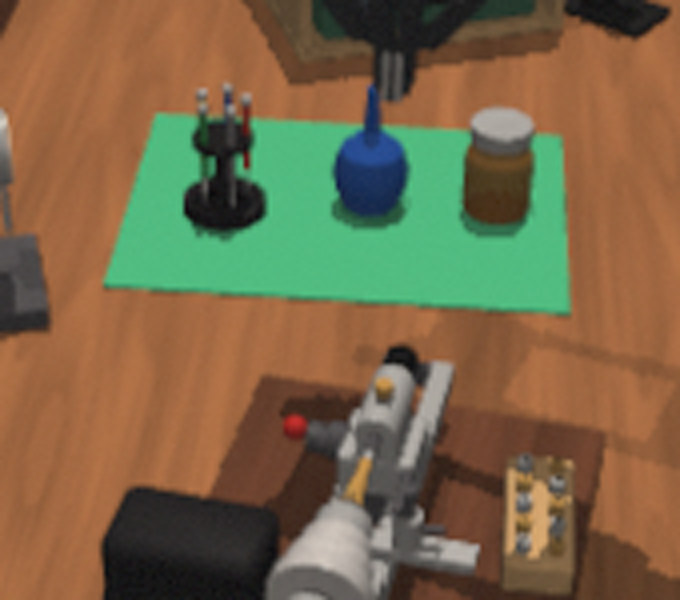

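View pics/top15.png

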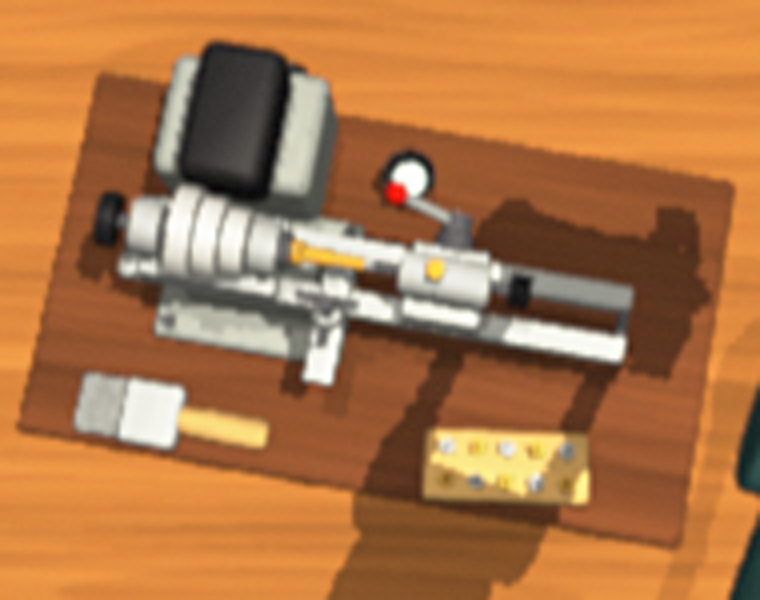

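Both views agree: the ball leans fully toward the headstock (y≈−5 with the pivot at ≈−45), the centre is in the arbor, and the other items haven't moved. Handing in.

```bash
python3 -c "
from h import *
print(bot.finish_job())"
```

```text
the job is handed in; nothing more can be done
None
```

The tailstock now supports the arbor and is locked there. I did it all with the shut fingertips, gripping nothing. `finish_job()` gives no verdict, so the result rests on my own checks below.

1. **Release:** I swung the lever over to its released stop with 4 N or less on most readings (about 17 N at first contact). After the lever reached its stop, the free tailstock crept back about 5 mm.
2. **Push home:** I pushed the tailstock forward from the knob. It slid at about 4–5 N, then stopped dead and held against 20 N without moving.
3. **Lock:** I pushed the lever back until it met its locked stop at about 15 N, then lifted the arm clear.

**Last checks:**
- **Lever:** both cameras show the ball about 40 mm toward the headstock from its pivot, which is the fully locked position.
- **Tailstock:** the knob face is at lathe y ≈ −99 mm, matching where the push stopped. The centre shows in the end of the arbor.
- **Other items:** in the final views, the loupe, brush, collet block, driver stand, blower and jar look unmoved. The dome was outside the cropped views, but the arm never went near it.
- **Forces:** all readings stayed at about 20 N or less, and the wrist force was near zero at the end. The clock stood at 22.6 s at the last reading.

No check failed. The two cameras differed by up to 5 mm, so I relied on the force at the stops to judge the end positions.

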